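# Push the carton down the varnished lane to the stop

### The arm

A 6-joint arm with a two-finger parallel gripper is mounted at the origin on a cart in front of the work surface, level with it; the furniture and walls round the work are solid. World frame = base frame: x ahead of the robot, y to its left, z up, the work surface at z = 0. Lengths are in m, angles in rad, forces in N, time in s.
With the tool pointing down it reaches from about 0.35 to 0.95 m from the base axis. Payload 17.4 kg.
Tool frame: the origin (TCP) lies on the centre line of the jaws, within the pads' length; the fingertips stand 11 mm ahead of it and the grasp point (between the pads) lies 8 mm behind it (manip.nose_length is the distance from the TCP to the fingertips, in m); z points along the fingers, y is the direction in which the jaws open and shut (so a half turn about z gives the same grasp; the last joint's range is limited). The gripper opens to 93 mm and grips with 3 to 60 N. Pads are 15 mm wide; open, the fingers measure 128 mm over their backs; the gripper's body (75 mm by 188 mm) begins 65 mm behind the grasp point.
Start: joints at [1.103, 0.116, 1.442, -0, 1.584, -0.038], TCP at [0.281, 0.614, 0.23] pointing down, gripper open.
Joint ranges: [-2.83, 2.83], [-0.83, 2.19], [0.07, 2.5], [-1.14, 4.28], [0.01, 3], [-2.97, 2.97]. Speed limits (rad/s): [1.89, 1.89, 2.22, 3.14, 3.14, 3.14].

### API

Orientations are given as a 3x3 rotation matrix whose columns are the frame's x, y, z axes.
In Python, from cell import manip gives the robot as it stands.
- The arm moves only by the shell command python3 -m creep 'ROWS' [OPENING] [FORCE]. ROWS is JSON, a list of rows, each a list of 4 numbers: the shift along the tool's x, y, z normalised to -1 to 1, where 1 is 100 mm, then the turn about the tool's z normalised to -1 to 1, where 1 is 120 degrees. A call has 1 to 20 rows; each row shifts and turns the commanded pose from where the row before left it, along the tool's axes as they then stand; what a row does not reach is not made up. A row lasts 1/10 s, in which the tool goes at most 50 mm and 8.59 degrees, less where a joint would pass 70% of its speed; a pose out of reach is approached as far as the arm can. A call with a number of a shift or a turn outside -1 to 1 is refused whole. A call with a gripper value outside its range is refused whole. OPENING is the opening, from 0 (shut) to 1 (fully open), set as the call begins (- or left out, the last holds). The fingers move at their own pace and stop on an object; FORCE is the grip in N (left out, the last holds). Time passes only in rows, so rows that do not move let the fingers close. It gives the time, the measured TCP pose, the force and the opening at its end, in the units of the state.
- manip.get_obs(): the state, without advancing time (a new reading comes with each control period).
- manip.snapshot(name): name is "scene" or "top" or "wrist"; returns a dict with "pixels" (480x640x3 uint8, red, green, blue), "z_map" (480x640 float32, m along the optical axis (not along the pixel's ray), 0 where there is no reading), "fx", "fy", "cx", "cy" (pixels), "D" ([k1, k2, p1, p2, k3] as OpenCV has them; the pictures are not rectified), "R" (3x3) and "t" (3): a world point X has camera coordinates R X + t. Camera axes: x right, y down, z forward; pixel columns grow to the right and rows downward; lengths in m; the calibration is good to about 2 mm. A picture is of the moment at which its call begins.
- manip.sign_off(): hands the job in, once; it reports no verdict.
The state is a dict: "time": time; "joint_pos": joint angles; "dq": joint speeds; "effort": joint torques, N m; "position": TCP position; "tcp_rot": TCP orientation; "force": force on the tool from outside, world axes, zero at the start; "moment": the same for the moment, N m; "grip_width": opening from 0.0 (shut) to 1.0 (fully open).
Only numpy, scipy, OpenCV 4.12 (cv2) and the standard library are available. Lean on these libraries where they do the work, as an engineer would, in place of code of your own. Each camera call takes 0.05 s, during which the arm holds its last target.

### The job

Push the carton lying on the white board down the hand-over lane, between its two wooden rails, until it sits squarely up against the metal stop at the far end. The rails are freshly varnished: neither the carton nor the robot may touch them. Keep the carton sliding flat on the board all the way, never lifted or tipped, and leave the other things where they are.

Things in the scene. Friction and masses are not known exactly. Their poses are not given: they have to be found in the camera images.
- carton: loose closed carton, 110 mm long (own x) x 70 wide (own y) x 45 tall, about 0.25 kg, flat on the white board. Origin: centre of its underside, z up. Its +x starts within 0.35 rad of the lane's +x, its centre 85 to 115 mm before the mouth and 15 to 50 mm off the lane's centre line to its +y side (the robot's side). Ordinary friction: it stays where it is when no longer pushed
- lane: fixed white board 415 x 270 x 12 mm with the hand-over lane on it: two straight parallel wooden rails, 90 mm clear between them, and a metal stop across the far end. Origin on the board's top (12 mm above the bench), centre of the open mouth where the rails begin; +x runs down the lane (roughly world +y, to the robot's left) to the stop, +y to its left rail. Board: lane x -185 to 230 mm, y +-135 mm
- stop_face (a point): the stop at the lane's far end, a plain aluminium bar 122 mm wide, 32 mm high, 18 mm thick, with a low foot behind it: the point lies at the foot of the face that looks to the mouth, on the centre line, at lane x = 180 mm; axes as the lane's
- rail_left: left rail of the lane (freshly varnished wood), 180 mm long x 16 thick x 22 high; origin on the board at its mouth end, mid-thickness, at lane y = +53 mm; it runs along the lane's +x
- rail_right: right rail of the lane, same size; origin at lane y = -53 mm
- casting_ring: light grey open casting ring standing upright on the board beside the lane's right rail, diameter 52 mm, 55 mm tall; loose bystander, origin at the centre of its underside
- paste: round jar with a black lid standing on the board beside the lane's left rail, diameter 49 mm, 52 mm tall; loose bystander, origin at the centre of its underside
- jaw_model: white plaster jaw model, 67 x 66 x 28 mm, on the right part of the bench; loose bystander, origin at the centre of its underside
- burs: wooden block with small rotary burs standing in it, 45 x 90 mm, 52 mm tall over the burs, on the right part of the bench; loose bystander, origin at the centre of its underside
- bowl: black mixing bowl, diameter 104 mm, 65 mm tall, on the right part of the bench; loose bystander, origin at the centre of its underside

How it is judged:
On the way:
1. the carton's front third has entered the lane, between the rails (x of carton in the frame of lane between -0.02 and 0.08 m and y of carton in the frame of lane between -0.012 and 0.012 m), for 0.1 s.
At the end, for the whole second after the job is handed in: The carton lies flat and at rest in the lane between the rails, its centre no more than 12 mm off the lane's centre line, its front face no more than about 7 mm from the stop and square to it within 0.1 rad (x of carton in the frame of lane between 0.118 and 0.128 m and y of carton in the frame of lane between -0.012 and 0.012 m and angle between the x axis of carton and the x axis of lane, either way round below 0.1 rad and height (world z) of carton below 0.016 m and angle between carton's own z axis and vertical below 0.05 rad and linear speed of carton below 0.01 m/s); the robot touches nothing.
It fails at once if a rail is touched, by the carton, the robot or anything else (contact force between anything else and rail_left above 0.2 N or contact force between anything else and rail_right above 0.2 N).
It fails at once if the carton is lifted or tipped (height (world z) of carton above 0.022 m or angle between carton's own z axis and vertical above 0.2 rad).
It fails at once if a bystander is moved by more than 15 mm (distance of any of casting_ring, paste, jaw_model, burs, bowl from where it was at the start of the episode above 0.015 m).
It also fails if it takes over 67 s, if anything falls off the work surface, if the arm or the gripper's body presses on something with over 40 N, if the wrist force passes 120 N, or if a joint passes its speed limit or range.

## Working session

There is one attempt and no reset: what is moved stays moved. The work goes in short steps, Python scripts to look and compute and a shell command to move; the robot and the scene stay as the last step left them, time stands still between calls to the robot, and variables do not carry over. Pictures are saved under pics/ and viewed, and the job is handed in when it is done.

```bash
ls; mkdir -p pics; python3 - <<'E'
from cell import manip
import cv2,numpy as np
o=manip.get_obs()
for k in ("time","position","tcp_rot","force","grip_width"): print(k,np.round(o[k],3))
for n in ("scene","top","wrist"):
    s=manip.snapshot(n); cv2.imwrite(f"pics/{n}0.png",s["pixels"][...,::-1]); np.savez(f"{n}0.npz",**s)
    print(n,s["fx"],s["fy"],s["cx"],s["cy"],s["D"],np.round(s["R"],3).tolist(),np.round(s["t"],3))
E
```

```text
pics
time 0.0
position [0.281 0.613 0.229]
tcp_rot [[-0.909  0.417 -0.   ]
 [ 0.417  0.909 -0.001]
 [ 0.    -0.001 -1.   ]]
force [0.848 0.071 1.025]
grip_width 0.997
scene 546.925468686456 546.925468686456 317.3733226334624 237.9258863787129 [-0.09236119  0.          0.          0.          0.        ] [[-0.847, -0.531, 0.021], [-0.344, 0.518, -0.783], [0.405, -0.671, -0.621]] [0.335 0.26  1.16 ]
top 486.2691303027168 486.2691303027168 325.1412742654388 234.64553348665714 [-0.05832248  0.          0.          0.          0.        ] [[0.007, -1.0, -0.003], [-0.979, -0.006, -0.206], [0.206, 0.004, -0.979]] [-0.115  0.485  0.97 ]
wrist 357.51242356145855 357.51242356145855 315.1659937994146 242.66028751061026 [-0.02026863  0.          0.          0.          0.        ] [[0.418, 0.908, -0.002], [0.875, -0.402, 0.27], [0.245, -0.114, -0.963]] [-0.674 -0.032  0.391]
```

View pics/top0.png

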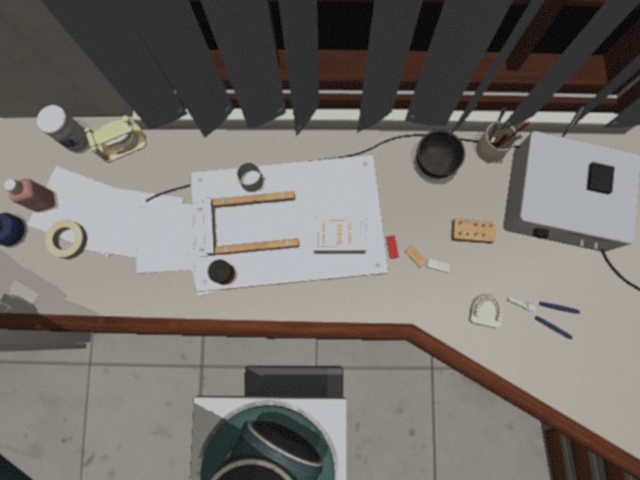

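View pics/scene0.png

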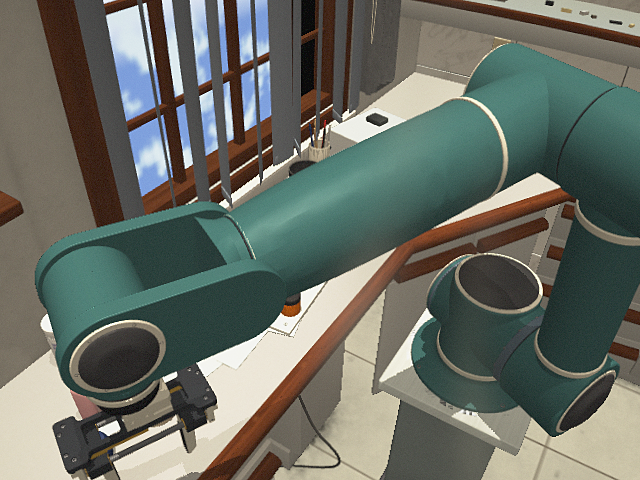

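View pics/wrist0.png

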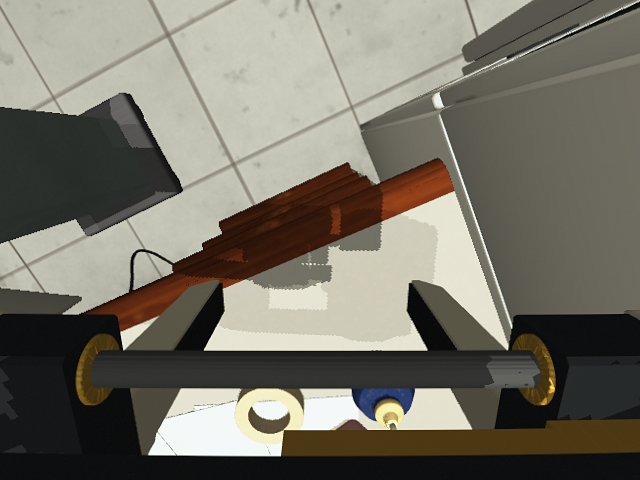

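The top view shows the board at columns 190–385, rows 155–295. The rails are near rows 198 and 246, running from column 213 to 297, and the stop is at column 210. The carton is near (340,235), the ring near (250,177) and the jar near (220,271). The scene camera is blocked by the arm. I'll measure from the top view.

```bash
cat > h.py <<'E'
import numpy as np,cv2
def world(s):
    K=np.array([[s["fx"],0,s["cx"]],[0,s["fy"],s["cy"]],[0,0,1]],float)
    v,u=np.mgrid[0:480,0:640].astype(np.float32)
    n=cv2.undistortPoints(np.stack([u.ravel(),v.ravel()],1)[:,None],K,np.array(s["D"],float))[:,0].reshape(480,640,2)
    z=s["z_map"]; C=np.dstack([n[...,0]*z,n[...,1]*z,z])
    return (C-np.array(s["t"]))@np.array(s["R"])
def proj(s,P):
    K=np.array([[s["fx"],0,s["cx"]],[0,s["fy"],s["cy"]],[0,0,1]],float)
    return cv2.projectPoints(np.array(P,float),cv2.Rodrigues(np.array(s["R"],float))[0],np.array(s["t"],float),K,np.array(s["D"],float))[0][:,0]
E
python3 - <<'E'
from h import *
s=dict(np.load("top0.npz")); W=world(s); z=W[...,2]
print(np.median(z[170:180,300:340]), np.median(z[225:245,325:355]))
def rect(m,name):
    n,l,st,c=cv2.connectedComponentsWithStats(m.astype(np.uint8))
    for i in range(1,n):
        if st[i,4]<40: continue
        P=W[l==i][:,:2]*1000
        r=cv2.minAreaRect(P.astype(np.float32)); print(name,c[i].round(),st[i,4],np.round(r[0],1),np.round(r[1],1),round(r[2],1),"z",np.median(W[l==i][:,2]).round(4))
roi=np.zeros(z.shape,bool); roi[150:300,185:392]=1
rect(roi&(z>.045),"hi"); rect(roi&(z>.025)&(z<.045),"rail"); rect(roi&(z>.006)&(z<.02),"board")
im=cv2.resize(s["pixels"][150:300,185:395,::-1],None,fx=3.8,fy=3.8,interpolation=cv2.INTER_CUBIC); cv2.imwrite("pics/crop0.png",im)
E
```

```text
0.011463127538186627 0.056936283340286525
hi [249. 174.] 234 [616.4  52.4] [52.3 51.1] 68.1 z 0.0611
hi [340. 234.] 1778 [ 400.2 -144.3] [247.4 108.7] 0.6 z 0.0566
hi [220. 271.] 475 [339.   10.8] [280.   48.1] 54.0 z 0.0631
rail [246. 170.] 81 [631.   59.3] [20.8 46.1] 25.0 z 0.035
rail [254. 185.] 69 [602.   46.1] [21.3 50.8] 23.3 z 0.0355
rail [243. 223.] 1775 [517.1  48.6] [124.3 198.6] 6.3 z 0.034
rail [339. 251.] 98 [ 453.2 -142.9] [  1.4 107.7] 0.6 z 0.0366
rail [230. 276.] 48 [401.3  87.9] [14.4 43.9] 70.8 z 0.0361
board [289. 222.] 17600 [524.8 -25.2] [277.6 423.3] 6.8 z 0.0116
board [250. 176.] 194 [626.5  57.4] [31.4 36.5] 63.3 z 0.0121
```

View pics/crop0.png

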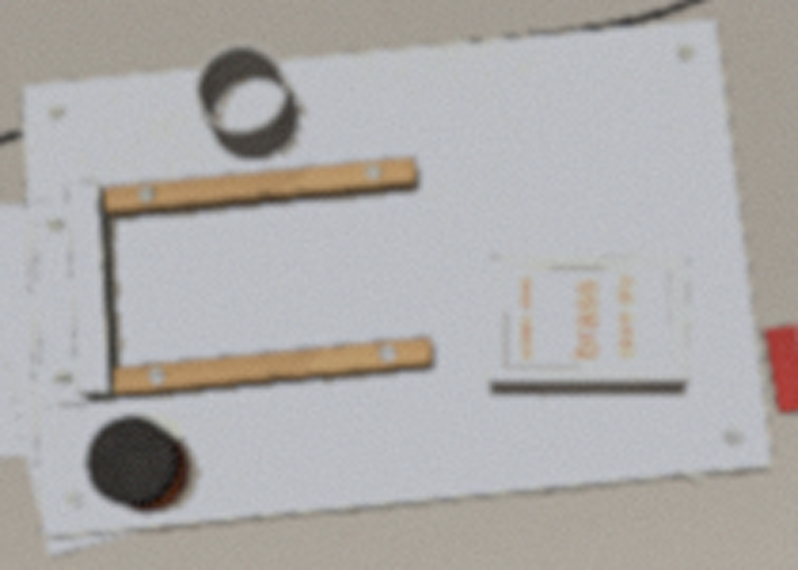

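The crop shows both rails clearly, the stop, and the carton nearly parallel to the image rows, about 5° off the lane. Next I'll fit the lane from the rail pixels and the carton from its top face.

```bash
cat >> h.py <<'E'
def carton(s,W=None,zlo=.05,zhi=.062,box=None):
    W=world(s) if W is None else W
    m=(W[...,2]>zlo)&(W[...,2]<zhi)
    if box is not None: m&=box
    m&=s["z_map"]>0
    P=W[m][:,:2]*1000
    med=np.median(P,0); P=P[np.linalg.norm(P-med,axis=1)<75]
    return cv2.minAreaRect(P.astype(np.float32)),P
def lane_fit(s):
    W=world(s); px=s["pixels"].astype(int); z=W[...,2]
    m=(px[...,0]-px[...,2]>40)&(z>.028)&(z<.04)&(W[...,0]>.4)&(W[...,0]<.7)&(W[...,1]>-.11)&(W[...,1]<.2)
    n,l,st,c=cv2.connectedComponentsWithStats(m.astype(np.uint8))
    out=[]
    for i in np.argsort(-st[1:,4])[:2]+1:
        P=(W[l==i][:,:2]*1000).astype(np.float32); r=cv2.minAreaRect(P)
        vx,vy,x0,y0=cv2.fitLine(P,cv2.DIST_HUBER,0,.01,.01).ravel()
        if vy<0: vx,vy=-vx,-vy
        d=(P-[x0,y0])@[vx,vy]; out.append((x0,y0,np.degrees(np.arctan2(vy,vx)),d.min(),d.max(),r))
    return out
E
python3 - <<'E'
from h import *
s=dict(np.load("top0.npz")); W=world(s)
o=lane_fit(s)
for r in o:
    x,y,a,lo,hi,rc=r; e=np.array([np.cos(np.radians(a)),np.sin(np.radians(a))])
    print(np.round([x,y,a,lo,hi],1),"ends",np.round(np.array([x,y])+lo*e,1),np.round(np.array([x,y])+hi*e,1),np.round(rc[1],1),round(rc[2],1))
b=np.zeros((480,640),bool); b[205:265,305:375]=1
r,P=carton(s,W,box=b); print(np.round(r[0],1),np.round(r[1],1),r[2]); 
# board outline
px=s["pixels"].astype(int)
E
```

```text
[463.8  33.6  96.1 -88.9  89.2] ends [473.2 -54.8] [454.4 122.3] [ 15.1 178.1] 5.9
[568.5  46.   96.  -88.8  89.2] ends [577.7 -42.2] [559.2 134.7] [ 15.6 178. ] 6.2
[ 488.2 -143.3] [ 71.3 108.7] 0.646790087223053
```

Lane origin in world is about (525.5, −49.5) mm, with its direction at 96.05°. The carton sits at about lane (−89, +47) mm, yaw −5.4°.

The plan has two steps:
1. Push sideways from the robot side with two spread fingers, which centres and squares the carton.
2. Push it down the lane from behind with the two fingers.

First I'll move over the carton's near side.

```bash
python3 -m creep '[[-0.22,-0.32,0,0],[-0.22,-0.32,0,0],[-0.22,-0.32,0,0],[-0.22,-0.32,0,0],[-0.22,-0.32,0,0],[-0.22,-0.32,0,0],[-0.22,-0.32,0,0],[-0.22,-0.32,0,0],[-0.22,-0.32,0,0],[-0.22,-0.32,0,0],[-0.22,-0.32,0,0],[-0.22,-0.32,0,0],[-0.22,-0.32,0,0],[-0.22,-0.32,0,0],[-0.22,-0.32,0,0],[-0.22,-0.32,0,0],[-0.22,-0.32,0,0],[-0.22,-0.32,0,0],[-0.22,-0.32,0,0],[-0.22,-0.32,0,0]]' 0.5
python3 -m creep '[[0,0,0,0.07],[0,0,0,0.07],[0,0,0,0.07],[0,0,0,0.07],[0,0,0,0.07],[0,0,0,0.07],[0,0,0,0.07],[0,0,0,0.07],[0,0,0,0.07],[0,0,0,0.07],[0,0,0,0.07],[0,0,0,0.07],[0,0,0,0.07],[0,0,0,0.07],[0,0,0,0.07],[0,0,0,0.07],[0,0,0,0.07],[0,0,0,0.055],[0,0,0,0]]'
cat >> h.py <<'E'
A=np.radians(96.05); O=np.array([525.5,-49.5]); EX=np.array([np.cos(A),np.sin(A)]); EY=np.array([-EX[1],EX[0]])
def L(p): d=np.array(p)[:2]-O; return np.round([d@EX,d@EY],1)
def state():
    from cell import manip
    o=manip.get_obs(); R=np.array(o["tcp_rot"]); p=np.array(o["position"])*1000
    print("t",round(float(o["time"]),2),"lane",L(p),"z",p[2].round(1),"xyaw-lane",round(np.degrees(np.arctan2(R[1,0],R[0,0]))-96.05,2),"F",np.round(o["force"],1),"q",np.round(o["joint_pos"],2),"w",np.round(o["grip_width"],2))
E
python3 -c "import h;h.state()"
```

```text
time: 2.15
position: [0.4144, -0.1533, 0.2296]
tcp_rot: [[-0.909, 0.417, 0.0], [0.417, 0.909, -0.0], [-0.0, 0.0, -1.0]]
force: [1.4, -0.1, -0.9]
grip_width: 0.496
time: 4.05
position: [0.4145, -0.1515, 0.2295]
tcp_rot: [[0.995, 0.102, -0.0], [0.102, -0.995, 0.0], [-0.0, -0.0, -1.0]]
force: [0.1, 0.1, -0.1]
grip_width: 0.498
t 4.05 lane [-89.7 121.1] z 229.5 xyaw-lane -90.19 F [ 0.1  0.1 -0.1] q [-0.41 -0.41  1.91 -0.    1.64  1.06] w 0.5
```

```bash
python3 -m creep '[[0,0,0.3,0],[0,0,0.3,0],[0,0,0.3,0],[0,0,0.3,0],[0,0,0.3,0],[0,0,0.3,0],[0,0,0.15,0],[0,0,0.03,0.0016],[0,0,0,0]]'
python3 - <<'E'
from h import *; from cell import manip
state()
for n in ("top","wrist"):
    s=manip.snapshot(n); cv2.imwrite(f"pics/{n}1.png",s["pixels"][...,::-1]); np.savez(f"{n}1.npz",**s)
E
```

```text
time: 4.95
position: [0.4148, -0.1516, 0.0322]
tcp_rot: [[0.995, 0.102, 0.0], [0.102, -0.995, -0.0], [0.0, 0.0, -1.0]]
force: [0.6, -0.1, 0.2]
grip_width: 0.498
t 4.95 lane [-89.9 120.8] z 32.2 xyaw-lane -90.21 F [ 0.6 -0.1  0.2] q [-0.41 -0.29  2.15  0.    1.28  1.06] w 0.5
```

View pics/wrist1.png

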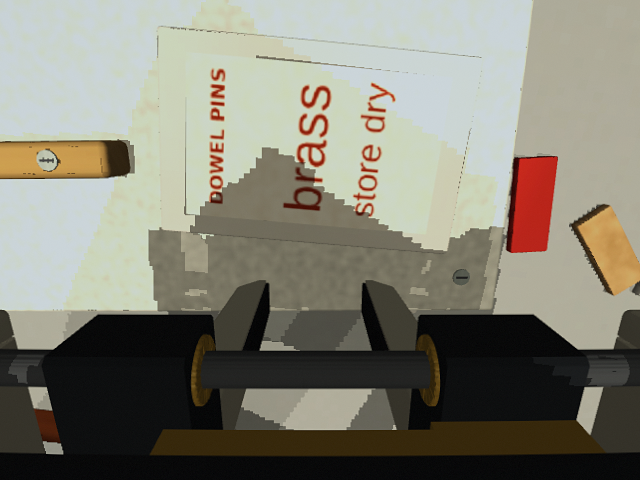

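View pics/top1.png

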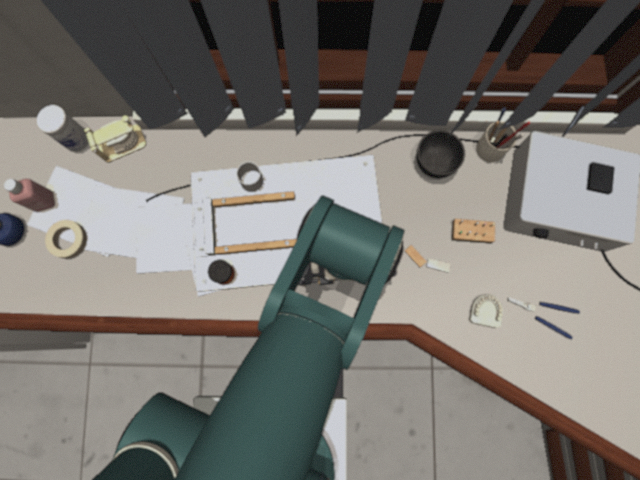

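The wrist view shows the carton face in front of both fingers: carton corners near (160,28), (482,57), (445,250) and (160,228), with the left rail end at (130,160), clear. Now the side push.

```bash
python3 -m creep '[[0.08,0,0,0],[0.08,0,0,0],[0.06,0,0,0],[0.04,0,0,0],[0.04,0,0,0],[0.04,0,0,0],[0.04,0,0,0],[0.04,0,0,0],[0.04,0,0,0],[0.04,0,0,0],[0.04,0,0,0],[0.04,0,0,0],[0.04,0,0,0],[0.04,0,0,0],[0.04,0,0,0],[0.02,0,0,0],[0,0,0,0]]'
python3 - <<'E'
from h import *; from cell import manip
state()
for n in ("wrist",):
    s=manip.snapshot(n); cv2.imwrite(f"pics/{n}2.png",s["pixels"][...,::-1]); np.savez(f"{n}2.npz",**s)
E
```

```text
time: 6.75
position: [0.4865, -0.1442, 0.0317]
tcp_rot: [[0.995, 0.101, 0.0], [0.101, -0.995, 0.0], [0.0, 0.0, -1.0]]
force: [-0.1, 0.6, 0.3]
grip_width: 0.499
t 6.75 lane [-90.1  48.8] z 31.7 xyaw-lane -90.26 F [-0.1  0.6  0.3] q [-0.34 -0.12  2.01  0.    1.25  1.13] w 0.5
```

View pics/wrist2.png

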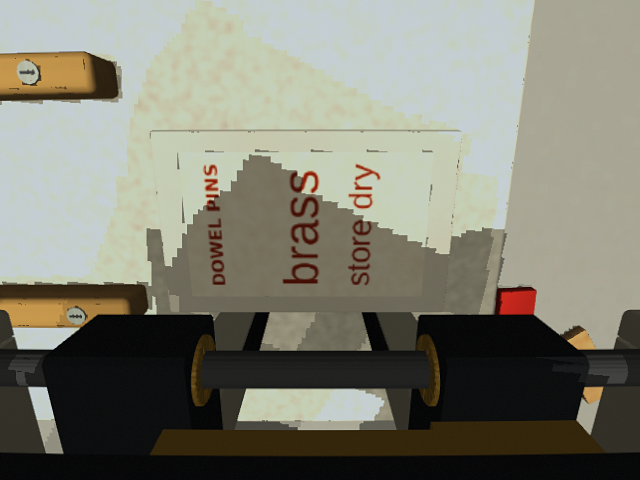

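The carton (corners at 150–462, rows 130–312) now sits square against both fingers. The two rail ends show at (120,75) and (148,305). I'll measure carton and rails together in this image.

```bash
cat >> h.py <<'E'
def meas(s,top_box=None):
    r,P=carton(s,box=top_box)
    b=cv2.boxPoints(r); e=[b[1]-b[0],b[2]-b[1]]; e=max(e,key=np.linalg.norm); a=np.degrees(np.arctan2(e[1],e[0]))%180-96.05
    print("carton lane",L(r[0]),"size",np.round(r[1],1),"yaw",round(a,2))
    W=world(s); px=s["pixels"].astype(int); m=(px[...,0]-px[...,2]>60)&(abs(W[...,2]-.034)<.004)&(s["z_map"]>0)
    Q=(W[m][:,:2]*1000-O)@np.c_[EX,EY]; 
    for sg in (1,-1):
        q=Q[(Q[:,1]*sg>40)&(Q[:,1]*sg<68)&(Q[:,0]>-10)&(Q[:,0]<185)]
        if len(q)>20: print("rail",sg,"x",np.percentile(q[:,0],[1,99]).round(1),"y",np.percentile(q[:,1],[1,50,99]).round(1),len(q))
E
python3 - <<'E'
from h import *
s=dict(np.load("wrist2.npz")); b=np.zeros((480,640),bool); b[120:314,140:480]=1
meas(s,b)
E
```

```text
carton lane [-87.5   5.9] size [ 73.7 110.5] yaw -0.36
rail 1 x [-1.1 58.2] y [43.9 48.7 58.2] 2671
rail -1 x [-1.9 35.5] y [-61.8 -54.  -47. ] 3222
```

```bash
python3 -m creep '[[0.02,0,0,0],[0.025,0,0,0],[0,0,0,0],[-0.05,0,0,0],[-0.2,0,0,0],[-0.2,0,0,0],[0,0,-0.4,0],[0,0,-0.4,0],[0,0,-0.4,0],[-0.1,0,-0.2,0],[0,0,0,0]]'
python3 - <<'E'
from h import *; from cell import manip
state()
for n in ("wrist","top"):
    s=manip.snapshot(n); cv2.imwrite(f"pics/{n}3.png",s["pixels"][...,::-1]); np.savez(f"{n}3.npz",**s)
    if n=="wrist": meas(s)
E
```

```text
time: 7.9
position: [0.4362, -0.1498, 0.1749]
tcp_rot: [[0.995, 0.101, 0.005], [0.101, -0.995, -0.002], [0.004, 0.002, -1.0]]
force: [-0.2, 0.5, -0.3]
grip_width: 0.497
t 7.9 lane [-90.3  99.4] z 174.9 xyaw-lane -90.28 F [-0.2  0.5 -0.3] q [-0.39 -0.35  1.96 -0.    1.53  1.08] w 0.5
carton lane [-87.8  -0.4] size [ 69.3 110.6] yaw -0.33
rail 1 x [ -0.5 169.4] y [44.  51.1 58.5] 3534
rail -1 x [ -1.  145.3] y [-61.3 -53.8 -47. ] 4064
```

View pics/wrist3.png

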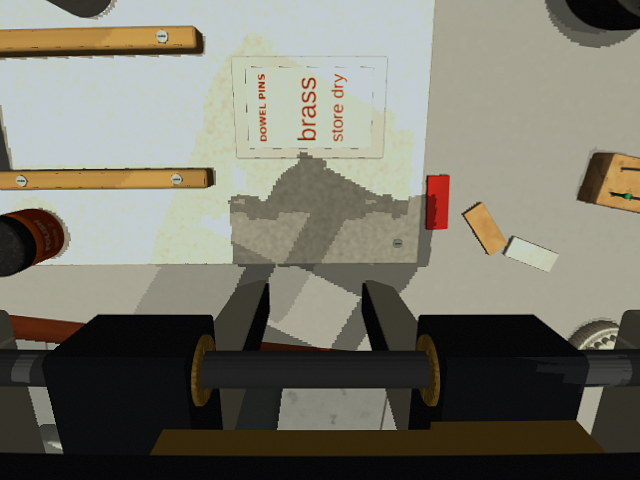

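View pics/top3.png

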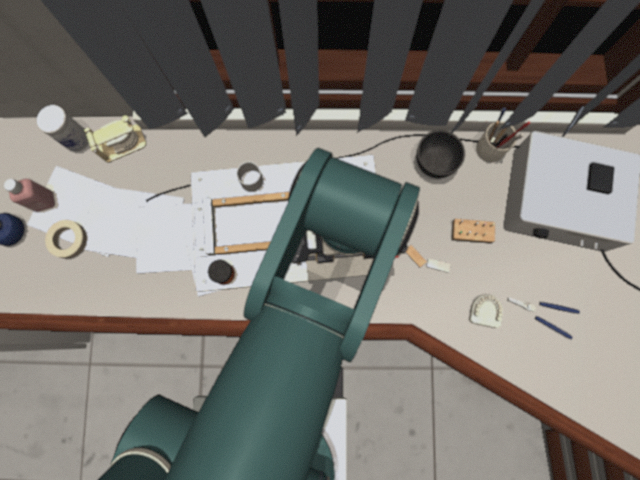

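The wrist view shows the carton at columns 232–387, rows 56–158, lined up between the two rails (rows 40 and 180). I'll check the lane angle and centre in the same image.

```bash
python3 - <<'E'
from h import *
s=dict(np.load("wrist3.npz")); 
for x,y,a,lo,hi,r in lane_fit(s): print(L((x,y)),round(a,2),lo,hi,np.round(r[1],1))
W=world(s); m=(abs(W[...,2]-.012)<.003)
print(np.median(W[60:150,245:380,2]))
E
```

```text
[ 73.2 -53.6] 96.07 -75.78774 76.03153 [ 15.8 151.8]
[83. 51.] 96.09 -85.37213 89.75137 [ 15.7 175.1]
0.05755810276682165
```

```bash
python3 -m creep '[[0,0,0,-0.07],[0,0,0,-0.07],[0,0,0,-0.07],[0,0,0,-0.07],[0,0,0,-0.07],[0,0,0,-0.07],[0,0,0,-0.07],[0,0,0,-0.07],[0,0,0,-0.07],[0,0,0,-0.07],[0,0,0,-0.052],[0,0,0,0]]' 0.3
python3 -m creep '[[-0.2,0.2,0,0],[-0.2,0.2,0,0],[-0.2,0.2,0,0],[-0.2,0.2,0,0],[-0.06,0.2,0,0],[0,0,0,0],[0,0,0,0]]'
python3 -c "import h;h.state()"
```

```text
time: 9.2
position: [0.4356, -0.1492, 0.1699]
tcp_rot: [[-0.107, 0.994, -0.002], [0.994, 0.107, 0.001], [0.001, -0.002, -1.0]]
force: [-1.2, 0.2, -0.1]
grip_width: 0.301
time: 9.9
position: [0.5441, -0.2241, 0.1703]
tcp_rot: [[-0.103, 0.995, -0.002], [0.995, 0.103, 0.001], [0.001, -0.002, -1.0]]
force: [0.2, 0.1, 0.0]
grip_width: 0.303
t 9.9 lane [-1.756e+02 -1.000e-01] z 170.3 xyaw-lane -0.15 F [0.2 0.1 0. ] q [-0.43 -0.05  1.71  0.    1.49 -0.54] w 0.3
```

```bash
python3 -m creep '[[0,0.007,0.3,-0.0015],[0,0,0.3,0],[0,0,0.3,0],[0,0,0.3,0],[0,0,0.15,0],[0,0,0.035,0],[0,0,0,0],[0,0,0,0]]'
python3 - <<'E'
from h import *; from cell import manip
state()
s=manip.snapshot("wrist"); cv2.imwrite("pics/wrist4.png",s["pixels"][...,::-1]); np.savez("wrist4.npz",**s); meas(s)
E
```

```text
time: 10.7
position: [0.5457, -0.2246, 0.0347]
tcp_rot: [[-0.108, 0.994, 0.002], [0.994, 0.108, -0.001], [-0.001, 0.002, -1.0]]
force: [1.4, 0.6, 0.5]
grip_width: 0.302
t 10.7 lane [-176.2   -1.7] z 34.7 xyaw-lane 0.14 F [1.4 0.6 0.5] q [-0.43  0.05  1.83 -0.    1.25 -0.54] w 0.3
carton lane [-112.7   -0. ] size [ 70.5 112.8] yaw -0.31
```

View pics/wrist4.png

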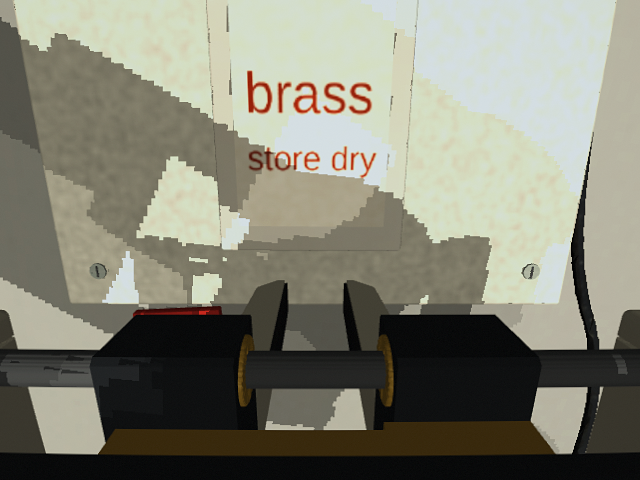

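The carton (columns 220–400 at its near edge) is centred ahead of the two fingers at columns 285 and 347. Now the first stage of the push, stopping before the mouth to check.

```bash
python3 -m creep '[[0.08,0,0.015,0],[0.06,0,0.01,0],[0.05,0,0,0],[0.04,0,0,0],[0.04,0,0,0],[0.04,0,0,0],[0.04,0,0,0],[0.04,0,0,0],[0.04,0,0,0],[0.04,0,0,0],[0.04,0,0,0],[0.04,0,0,0],[0.04,0,0,0],[0.04,0,0,0],[0.03,0,0,0],[0.01,0,0,0],[0,0,0,0]]'
python3 - <<'E'
from h import *; from cell import manip
state()
s=manip.snapshot("wrist"); cv2.imwrite("pics/wrist5.png",s["pixels"][...,::-1]); np.savez("wrist5.npz",**s); meas(s)
s=manip.snapshot("top"); cv2.imwrite("pics/top5.png",cv2.resize(s["pixels"][150:300,185:395,::-1],None,fx=3.8,fy=3.8,interpolation=cv2.INTER_CUBIC)); np.savez("top5.npz",**s)
E
```

```text
time: 12.45
position: [0.5377, -0.1574, 0.0305]
tcp_rot: [[-0.108, 0.994, -0.0], [0.994, 0.108, 0.0], [0.0, -0.0, -1.0]]
force: [0.3, 0.4, 1.4]
grip_width: 0.3
t 12.45 lane [-108.6   -0.8] z 30.5 xyaw-lane 0.16 F [0.3 0.4 1.4] q [-0.33 -0.    1.9   0.    1.25 -0.44] w 0.3
carton lane [-50.3   0.4] size [ 70.8 120.5] yaw 0.11
rail 1 x [-1.7 17.3] y [44.1 50.9 58.5] 2152
rail -1 x [-1.8 17.5] y [-61.3 -53.6 -46.8] 2213
```

View pics/wrist5.png

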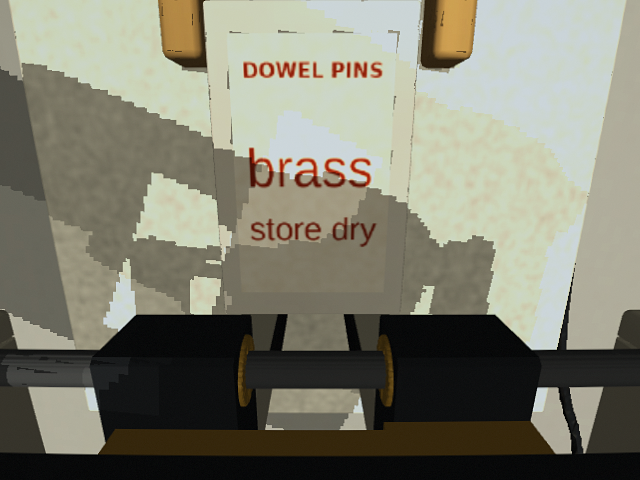

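View pics/top5.png

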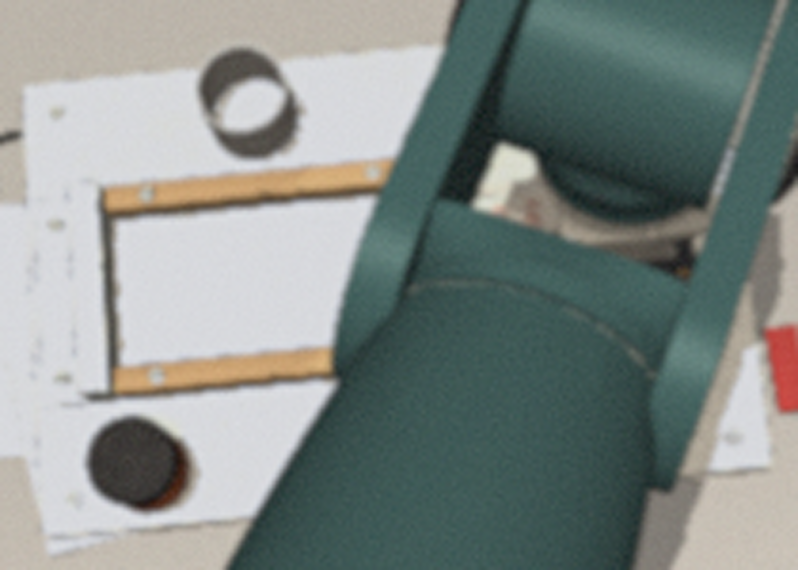

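Carton and rails are in one picture: the front end sits between the rail ends at columns 205 and 422, with about 8 mm clear at the least, and yaw about 0.1°. Continuing in stages.

```bash
python3 -m creep '[[0.02,0,0,0],[0.04,0,0,-0.001],[0.04,0,0,0],[0.04,0,0,0],[0.04,0,0,0],[0.04,0,0,0],[0.04,0,0,0],[0.04,0,0,0],[0.04,0,0,0],[0.04,0,0,0],[0.04,0,0,0],[0.04,0,0,0],[0.04,0,0,0],[0.04,0,0,0],[0.04,0,0,0],[0.04,0,0,0],[0.02,0,0,0],[0,0,0,0]]'
python3 - <<'E'
from h import *; from cell import manip
state()
s=manip.snapshot("wrist"); cv2.imwrite("pics/wrist6.png",s["pixels"][...,::-1]); np.savez("wrist6.npz",**s); meas(s)
E
```

```text
time: 14.35
position: [0.5308, -0.0938, 0.0307]
tcp_rot: [[-0.11, 0.994, 0.0], [0.994, 0.11, 0.0], [0.0, 0.0, -1.0]]
force: [-0.5, 1.0, -0.2]
grip_width: 0.303
t 14.35 lane [-44.6  -0.7] z 30.7 xyaw-lane 0.29 F [-0.5  1.  -0.2] q [-0.22 -0.05  1.95  0.    1.25 -0.33] w 0.3
carton lane [14.6  0.7] size [ 70.8 119.4] yaw 0.31
rail 1 x [ 2.9 80.8] y [44.2 51.  58.6] 6107
rail -1 x [-0.4 81.2] y [-61.3 -53.5 -46.8] 7549
```

View pics/wrist6.png

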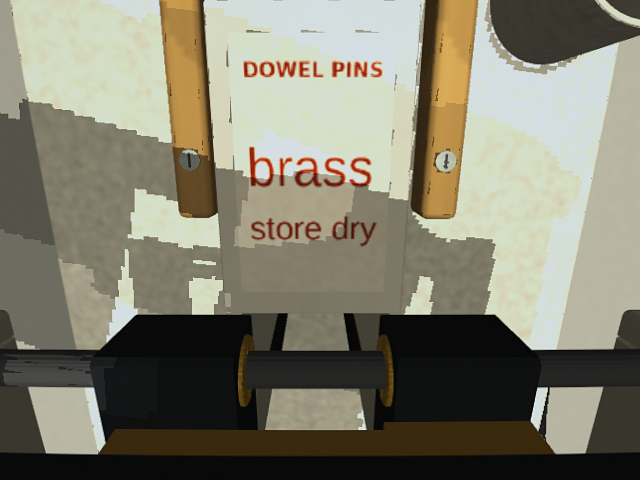

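The carton is between both rails with clear gaps on each side, about 2 mm left of centre. I'll trim the yaw slightly and continue.

```bash
python3 -m creep '[[0.02,0,0,0.003],[0.04,0.002,0,0],[0.04,0.002,0,0],[0.04,0.001,0,0],[0.04,0.001,0,0],[0.04,0,0,0],[0.04,0,0,0],[0.04,0,0,0],[0.04,0,0,0],[0.04,0,0,0],[0.04,0,0,0],[0.04,0,0,0],[0.04,0,0,0],[0.04,0,0,0],[0.04,0,0,0],[0.04,0,0,0],[0.03,0,0,0],[0,0,0,0]]'
python3 - <<'E'
from h import *; from cell import manip
state()
s=manip.snapshot("wrist"); cv2.imwrite("pics/wrist7.png",s["pixels"][...,::-1]); np.savez("wrist7.npz",**s); meas(s)
E
```

```text
time: 16.2
position: [0.5246, -0.0289, 0.0306]
tcp_rot: [[-0.104, 0.995, -0.0], [0.995, 0.104, 0.0], [0.0, -0.0, -1.0]]
force: [-0.3, 0.3, -0.2]
grip_width: 0.3
t 16.2 lane [20.6 -1.3] z 30.6 xyaw-lane -0.07 F [-0.3  0.3 -0.2] q [-0.1  -0.08  1.98  0.    1.25 -0.21] w 0.3
carton lane [ 79.2 -21.3] size [112.3 120.2] yaw 0.03
rail 1 x [ 20.9 146. ] y [44.1 51.2 58.6] 9867
rail -1 x [ 21.1 145.7] y [-61.2 -53.8 -46.7] 10448
```

View pics/wrist7.png

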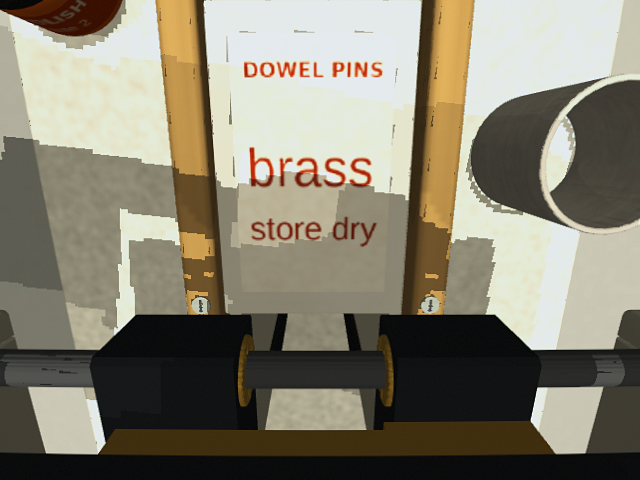

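The carton (columns 205–420) is centred between the rails, and the ring and jar are clear of the fingers. About 39 mm remains, so I'll go to just short of the stop.

```bash
python3 -m creep '[[0.03,0,0,0],[0.04,0,0,0],[0.04,0,0,0],[0.04,0,0,0],[0.04,0,0,0],[0.04,0,0,0],[0.04,0,0,0],[0.03,0,0,0],[0.02,0,0,0],[0.01,0,0,0],[0,0,0,0]]'
python3 - <<'E'
from h import *; from cell import manip
state()
s=manip.snapshot("wrist"); cv2.imwrite("pics/wrist8.png",s["pixels"][...,::-1]); np.savez("wrist8.npz",**s)
s=manip.snapshot("top"); cv2.imwrite("pics/top8.png",cv2.resize(s["pixels"][150:300,185:395,::-1],None,fx=3.8,fy=3.8,interpolation=cv2.INTER_CUBIC)); np.savez("top8.npz",**s)
E
```

```text
time: 17.35
position: [0.5213, 0.0035, 0.0307]
tcp_rot: [[-0.104, 0.995, 0.0], [0.995, 0.104, 0.0], [0.0, 0.0, -1.0]]
force: [-1.5, 0.0, -0.2]
grip_width: 0.296
t 17.35 lane [53.2 -1.4] z 30.7 xyaw-lane -0.08 F [-1.5  0.  -0.2] q [-0.04 -0.09  1.98  0.    1.25 -0.15] w 0.3
```

View pics/wrist8.png

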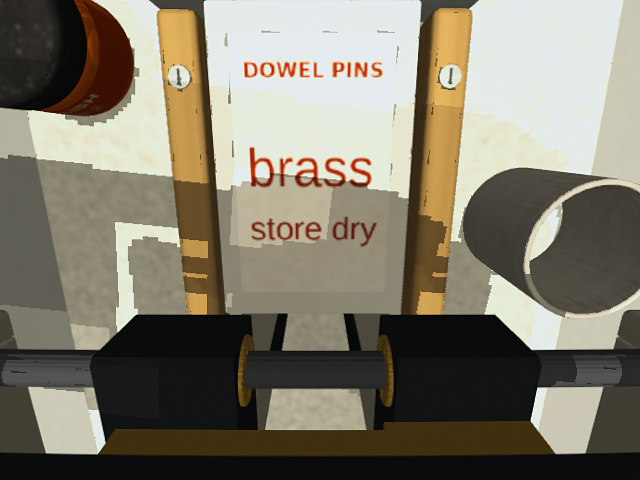

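View pics/top8.png

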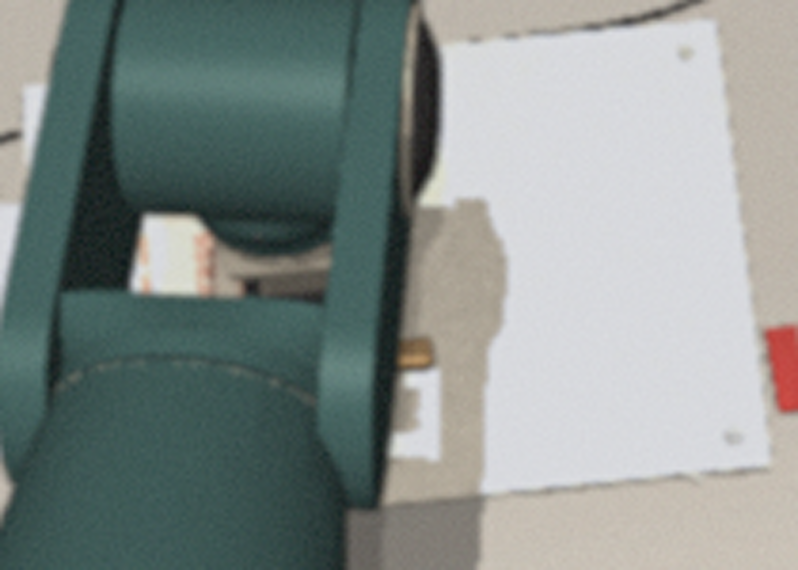

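The carton's front end is a few mm short of the stop, which shows dark at the top edge of the wrist view. Small steps until the force shows contact.

```bash
python3 -m creep '[[0.015,0,0,0],[0.015,0,0,0],[0.01,0,0,0],[0,0,0,0]]' | grep -E 'pos|force'
python3 -m creep '[[0.01,0,0,0],[0,0,0,0]]'| grep -E 'pos|force'
python3 -c "import h;h.state()"
```

```text
position: [0.5209, 0.0075, 0.0307]
force: [0.4, -0.2, 0.8]
position: [0.5208, 0.0085, 0.0307]
force: [1.1, 0.5, 0.4]
t 18.05 lane [58.2 -1.4] z 30.7 xyaw-lane -0.08 F [1.1 0.5 0.4] q [-0.03 -0.09  1.99  0.    1.25 -0.14] w 0.3
```

```bash
python3 -m creep '[[0.01,0,0,0],[0,0,0,0]]'| grep -E 'pos|force'
python3 -m creep '[[0.006,0,0,0],[0,0,0,0]]'| grep -E 'pos|force'
python3 -c "import h;h.state()"
```

```text
position: [0.5207, 0.0094, 0.0307]
force: [0.2, -1.9, 1.1]
position: [0.5208, 0.0094, 0.0308]
force: [1.8, -7.2, 0.3]
t 18.45 lane [59.1 -1.5] z 30.8 xyaw-lane -0.08 F [ 1.8 -7.2  0.3] q [-0.03 -0.09  1.99 -0.    1.25 -0.13] w 0.3
```

The force rose to 7 N: the carton is against the stop. Backing off and lifting clear to look.

```bash
python3 -m creep '[[-0.02,0,0,0],[-0.1,0,0,0],[-0.2,0,0,0],[-0.1,0,0,0],[0,0,-0.2,0],[0,0,-0.4,0],[0,0,-0.4,0],[0,0,-0.4,0],[-0.4,0,-0.2,0],[-0.4,0,0,0],[-0.4,0,0,0],[-0.4,0,0,0],[-0.4,0,0,0],[-0.4,0,0,0],[0,0,0,0],[0,0,0,0]]'
python3 - <<'E'
from h import *; from cell import manip
state()
s=manip.snapshot("wrist"); cv2.imwrite("pics/wrist9.png",s["pixels"][...,::-1]); np.savez("wrist9.npz",**s)
s=manip.snapshot("top"); cv2.imwrite("pics/top9.png",cv2.resize(s["pixels"][150:300,185:395,::-1],None,fx=3.8,fy=3.8,interpolation=cv2.INTER_CUBIC)); np.savez("top9.npz",**s)
E
```

```text
time: 20.05
position: [0.5496, -0.2713, 0.1901]
tcp_rot: [[-0.102, 0.995, -0.001], [0.995, 0.102, 0.001], [0.001, -0.001, -1.0]]
force: [-0.0, -0.1, 0.5]
grip_width: 0.303
t 20.05 lane [-223.1   -0.5] z 190.1 xyaw-lane -0.19 F [-0.  -0.1  0.5] q [-0.5  -0.    1.63  0.    1.52 -0.6 ] w 0.3
```

View pics/wrist9.png

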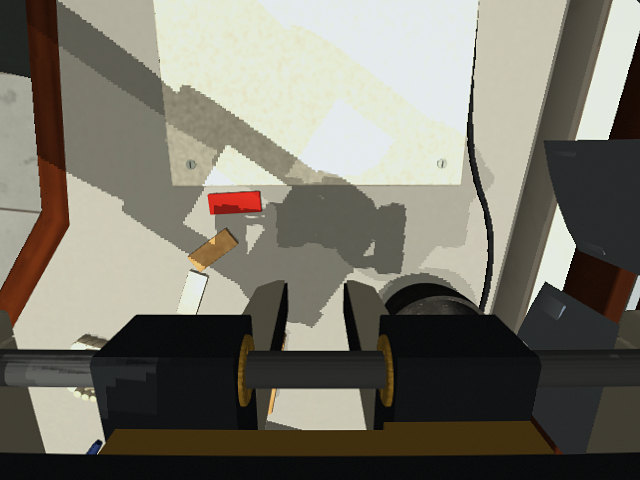

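View pics/top9.png

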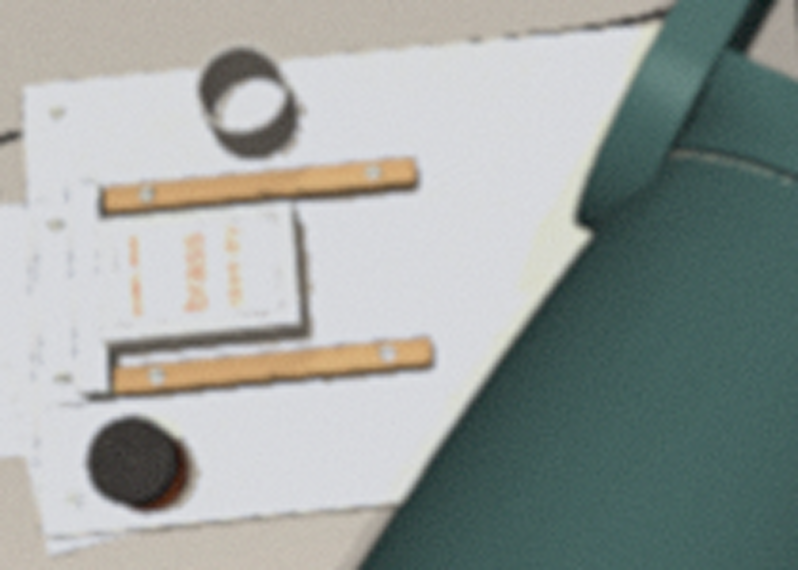

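The top view shows the carton (95–310, 205–350) seated at the stop between the rails, with the ring and jar in place. Numeric check before handing in:

```bash
python3 - <<'E'
from h import *
s=dict(np.load("top9.npz")); W=world(s); b=np.zeros((480,640),bool); b[200:245,212:270]=1
b&=(W[...,2]>.05)
b2=np.zeros((480,640),bool); b2[200:245,205:275]=1
meas(s,b2); P=W[b]; print("top z",np.median(P[:,2]), np.std(P[:,2]))
for nm,bx in (("ring",(155,195,235,265)),("jar",(255,287,205,236))):
    for f in ("top0","top9"):
        q=dict(np.load(f+".npz")); w=world(q)[bx[0]:bx[1],bx[2]:bx[3]]; m=(w[...,2]>.056)&(w[...,2]<.075); print(nm,f,np.round(w[m].mean(0)*1000,1))
E
```

```text
carton lane [124.1  -1.3] size [ 72.  111.6] yaw -0.21
rail 1 x [  3.  176.9] y [45.7 52.2 58.5] 428
rail -1 x [  2.6 176.2] y [-60.3 -53.3 -47.2] 405
top z 0.05688911540341726 0.048065345865964074
ring top0 [617.   53.2  63.8]
ring top9 [616.9  53.2  63.9]
jar top0 [406.5 103.7  63.2]
jar top9 [406.5 103.7  63.2]
```

```bash
python3 -c "
from cell import manip
print(manip.sign_off())"
```

```text
the job is handed in; nothing more can be done
None
```

The carton is seated against the stop and the job is handed in; the robot gave no verdict. I pushed the carton sideways from the robot side with two spread fingers to centre and square it. Then I pushed it down the lane from behind until the wrist force rose to about 7 N at the stop, and backed off and lifted clear by about t = 20 s.

**Carton position:** the last top-camera check put its centre at lane (124.1, −1.3) mm, with yaw about −0.2° and its top at 57 mm, so it is lying flat.

**Bystanders:** the ring and jar had moved by no more than 0.1 mm. I did not re-measure the jaw model, burs and bowl, but the arm went nowhere near touching them.

**Rails:** carton and fingers kept a measured or estimated clearance of about 8 mm or more. I judged this from the images, as nothing measures rail contact directly.

**Checks that disagreed:**
- The top and wrist cameras differed by about 1 mm on the lane's centre line, within their stated calibration.
- The wrist-camera fit of the carton failed at one stage of the lane push because it picked up the ring. I relied on the picture and the tool position there.

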